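# Sweep stray ferrite cores into the catch pan

### The arm

A 7-joint arm with a two-finger parallel gripper is mounted at the origin on the work surface. World frame = base frame: x ahead of the robot, y to its left, z up, the work surface at z = 0. Lengths are in m, angles in rad, forces in N, time in s.
With the tool pointing down it reaches from about 0.4 to 0.85 m from the base axis. Payload 4.5 kg.
Tool frame: the origin (TCP) lies at the very end of the fingers, on their centre line; the grasp point (between the pads) lies 19 mm behind it; z points along the fingers, x is the direction in which the jaws open and shut, and the axes are right-handed (so a half turn about z gives the same grasp; the last joint's range is limited). The gripper opens to 88 mm and grips with 3 to 60 N. Pads are 18 mm wide; open, the fingers measure 123 mm over their backs; the gripper's body (75 mm by 187 mm) begins 45 mm behind the grasp point.
Start: joints at [-1.262, 0.689, -0.195, 1.565, 0.157, 0.902, -0.215], TCP at [0.17, 0.602, 0.239] pointing down, gripper open.
Joint ranges: [-3.01, 3.01], [-0.46, 2.08], [-1.47, 1.51], [0.13, 2.56], [-1, 4.14], [0.04, 2.09], [-2.66, 2.66]. Speed limits (rad/s): [2.57, 2.57, 3.14, 3.14, 3.14, 3.14, 3.14].

### API

Orientations are given as a unit quaternion [x, y, z, w].
In Python, from plant import * gives the robot as it stands.
- The arm moves only by the tool apply_moves, never from a script. Its argument "series" is a list of rows, each an object of numbers: "x", "y", "z": the shift along the tool's x, y, z in units of 80 cm (1.0 is 80 cm); "wx", "wy", "wz": the turn, a rotation vector about the tool's x, y, z in units of pi rad (1.0 is pi rad); "fingers": the opening, from -1 (shut) to 1 (fully open), so that 0 is half open. In form: [{"x": .., "y": .., "z": .., "wx": .., "wy": .., "wz": .., "fingers": ..}, ...]. A call has 1 to 8 rows; each row shifts and turns the pose as measured when the row begins, along the tool's axes as they then stand; what a row does not reach is not made up. A row lasts 1/8 s, in which the tool goes at most 62.5 mm and 10.7 degrees, less where a joint would pass 70% of its speed; a pose out of reach is approached as far as the arm can. A call with a number of a shift or a turn outside -1 to 1 is refused whole. A call with a gripper value outside its range is refused whole. The fingers move at their own pace and stop on an object; "force" is the grip in N (left out, the last holds). Time passes only in rows, so rows that do not move let the fingers close. It gives the time, the measured TCP pose, the force and the opening at its end, in the units of the state.
- get_state(): the state, without advancing time (a new reading comes with each control period).
- snapshot(name): name is "scene" or "side" or "wrist"; returns (picture, depth): 480x640x3 uint8, red, green, blue; 480x640 float32, m along the optical axis (not along the pixel's ray), 0 where there is no reading.
- camera_model(name): a dict with "camera_matrix" (3x3 intrinsics, pixels), "dist_coeffs" ([k1, k2, p1, p2, k3] as OpenCV has them; the pictures are not rectified), "world_from_camera" (4x4, takes a point from camera to world coordinates). Camera axes: x right, y up, looking along -z (the intrinsics and any distortion apply to the point x, -y, -z); pixel columns grow to the right and rows downward; lengths in m; the calibration is good to about 2 mm. A picture is of the moment at which its call begins: read the wrist's pose just before it. camera_model takes no time and is no camera call; for the wrist camera it gives the pose at the moment of the call.
- finish_job(): hands the job in, once; it reports no verdict.
The state is a dict: "clock": time; "q": joint angles; "qd": joint speeds; "joint_torque": joint torques, N m; "tool_pos": TCP position; "eef_rot": TCP orientation; "contact_force": force on the tool from outside, world axes, zero at the start; "moment": the same for the moment, N m; "opening": opening from 0.0 (shut) to 1.0 (fully open).
Only numpy, scipy, OpenCV 4.12 (cv2) and the standard library are available. Lean on these libraries where they do the work, as an engineer would, in place of code of your own. Each camera call takes 0.05 s, during which the arm holds its last target. There are 200 camera calls.

### The job

Three bare ferrite ring cores lie strewn on the mat in front of the open steel catch pan. With the fingers closed, gently sweep them over the mat and in through the pan's mouth, until every core lies wholly inside the pan: the ferrite chips easily, so do not pick up, pinch, ram or flick a core. Leave everything else where it is, the upright capacitor standing among the cores included.

Things in the scene. Friction and masses are not known exactly. Their poses are not given: they have to be found in the camera images.
- pan: Shallow steel catch pan, screwed down. Origin: middle of the open mouth's front edge, on the mat; x points into the pan, z up. Inside: 190 wide (y -95 to 95), 130 deep (x 0 mouth to 130 back wall). The floor is thin sheet flush with the mat (mat level, no lip to climb). Walls 3 thick, 25 high; side walls fall to 6 high over the first 40 of depth. Cores lie 50 to 160 out before the mouth.
- core_1: Bare dark grey ferrite ring core lying flat, loose: outside diameter 30.5, hole 20, height 12.5, about 25 g, brittle. Origin: centre of its underside. It slides on the mat ahead of a fingertip and stops when the fingertip stops.
- core_2: Bare dark grey ferrite ring core lying flat, loose: outside diameter 30.5, hole 20, height 12.5, about 25 g, brittle. Origin: centre of its underside. It slides on the mat ahead of a fingertip and stops when the fingertip stops.
- core_3: Bare dark grey ferrite ring core lying flat, loose: outside diameter 30.5, hole 20, height 12.5, about 25 g, brittle. Origin: centre of its underside. It slides on the mat ahead of a fingertip and stops when the fingertip stops.
- capacitor: Bystander: black can capacitor standing upright on the mat in line with the middle of the mouth, behind the middle core; diameter 22, height 35. Origin: centre of its underside. Light, falls over if knocked.
- heatsink: Bystander: finned aluminium heat sink, 40 x 30 x 25 high, beyond the cores. Origin: centre of its underside.
- wound_coil: Bystander: coil wound with copper wire on a round black base, diameter 42, height 20, beyond the cores. Origin: centre of its underside. Not one of the bare cores.
- screwdriver: Bystander: screwdriver lying on the mat beside the lane to the pan, on the side away from the robot, 160 long. Origin: underside near its middle, x along the blade.
- solder_spool: Bystander: upright spool of solder, diameter 54, height 40, behind the pan. Origin: centre of its underside.
- flux_jar: Bystander: small jar, diameter 44, height 45, behind the pan. Origin: centre of its underside.
- tweezers: Bystander: tweezers lying on the mat, 126 long, 7 high, at the left. Origin: underside at the middle.

How it is judged:
At the end, for the whole second after the job is handed in: Each of the three cores lies at rest wholly inside the pan: past the mouth (its centre at least 15 mm inside the mouth), between the side walls and before the back wall, resting on the pan's floor (x of core_1 in the frame of pan between 0.015 and 0.13 m and y of core_1 in the frame of pan between -0.095 and 0.095 m and height (world z) of each of core_1, core_2, core_3 below 0.022 m and linear speed of each of core_1, core_2, core_3 below 0.01 m/s and x of core_2 in the frame of pan between 0.015 and 0.13 m and y of core_2 in the frame of pan between -0.095 and 0.095 m and x of core_3 in the frame of pan between 0.015 and 0.13 m and y of core_3 in the frame of pan between -0.095 and 0.095 m); the robot touches nothing.
It fails at once if a core is picked up (its underside's centre comes more than 30 mm above the mat) (height (world z) of any of core_1, core_2, core_3 above 0.03 m).
It fails at once if a core is pinched, rammed or pressed with more than 20 N (contact force between the fingers and core_1 above 20 N or contact force between the fingers and core_2 above 20 N or contact force between the fingers and core_3 above 20 N).
It fails at once if a core is flicked or thrown (faster than 0.7 m/s) (linear speed of any of core_1, core_2, core_3 above 0.7 m/s).
It fails at once if something else on the mat is shifted by more than 15 mm, or the capacitor is tipped (distance of any of capacitor, heatsink, wound_coil, screwdriver, solder_spool, flux_jar, tweezers from where it was at the start of the episode above 0.015 m or angle between capacitor's own z axis and vertical above 0.4 rad).
It also fails if it takes over 51 s, if anything falls off the work surface, if the arm or the gripper's body presses on something with over 40 N, if the wrist force passes 120 N, or if a joint passes its speed limit or range.

## Working session

There is one attempt and no reset: what is moved stays moved. The work goes in short steps, Python scripts to look and compute and a tool call to move; the robot and the scene stay as the last step left them, time stands still between calls to the robot, and variables do not carry over. Pictures are saved under pics/ and viewed, about 8 in all and at most 12, crops included, and the job is handed in when it is done.

Besides the shell and the picture viewer there is one more tool, called after "Call:" in YAML: its name, and indented under it one key for each argument. apply_moves: Moves the arm, as the interface text tells. Its arguments: {"type":"object","properties":{"series":{"type":"array","items":{"type":"object","properties":{"x":{"type":"number"},"y":{"type":"number"},"z":{"type":"number"},"wx":{"type":"number"},"wy":{"type":"number"},"wz":{"type":"number"},"fingers":{"type":"number"}}}},"force":{"type":"number"}},"required":["series"]}

```bash
mkdir -p pics; cat > h.py <<'E'
from plant import *
import numpy as np, cv2
def ray(cm,uv):
    K=np.array(cm["camera_matrix"]);d=np.array(cm["dist_coeffs"]);T=np.array(cm["world_from_camera"])
    p=cv2.undistortPoints(np.array(uv,float).reshape(-1,1,2),K,d).reshape(-1,2)
    D=np.c_[p[:,0],-p[:,1],-np.ones(len(p))]@T[:3,:3].T
    return T[:3,3],D
def onplane(cm,uv,z):
    o,D=ray(cm,uv); return o+D*((z-o[2])/D[:,2])[:,None]
def proj(cm,P):
    K=np.array(cm["camera_matrix"]);d=np.array(cm["dist_coeffs"]);T=np.array(cm["world_from_camera"])
    c=(np.array(P,float)-T[:3,3])@T[:3,:3]
    return cv2.projectPoints((c*[1,-1,-1]).reshape(-1,1,3),np.zeros(3),np.zeros(3),K,d)[0].reshape(-1,2)
E
python3 - <<'E'
from h import *
s=get_state();print(s["clock"],s["tool_pos"],s["eef_rot"],s["opening"])
for n in("scene","side"):
    im,dp=snapshot(n);cv2.imwrite(f"pics/{n}0.png",im[:,:,::-1]);np.save(f"pics/{n}0.npy",dp)
    print(n,np.round(camera_model(n)["world_from_camera"],3).tolist())
E
```

```text
0.0 [0.16946852 0.60093243 0.23790863] [ 7.97275901e-01  6.03614358e-01 -6.92959073e-04  6.04069901e-04] 0.999204444321557
scene [[-0.74, -0.463, 0.487, 1.174], [0.672, -0.53, 0.517, 0.677], [0.019, 0.71, 0.704, 0.942], [0.0, 0.0, 0.0, 1.0]]
side [[0.944, 0.227, -0.239, 0.29], [-0.329, 0.617, -0.715, -0.844], [-0.015, 0.754, 0.657, 0.802], [0.0, 0.0, 0.0, 1.0]]
```

View pics/scene0.png

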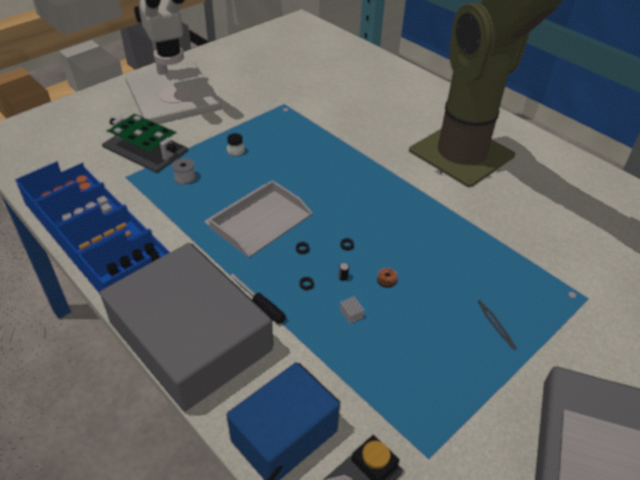

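View pics/side0.png

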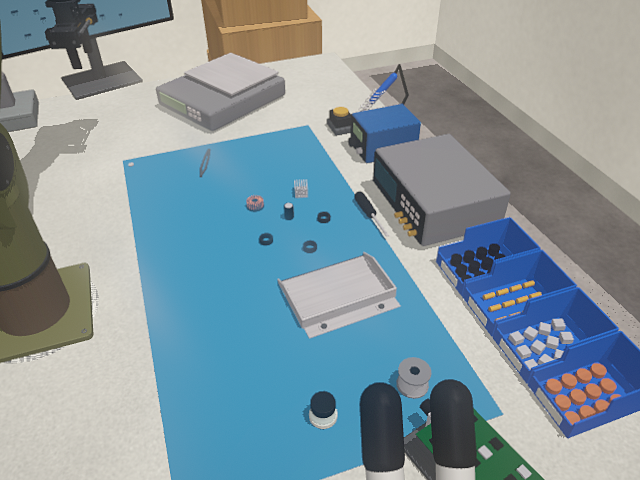

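Scene view: cores at about (302,248), (347,244), (307,283), capacitor (344,271), coil (387,277), heatsink (352,309), pan about (260,218) with its mouth on the lower right. Side view: cores at (266,239), (310,246), (323,217), capacitor (289,211), and the pan mouth along its far edge, from (279,280) to (370,257).

```bash
python3 - <<'E'
from h import *
seeds={"scene":dict(A=(347,244),B=(302,248),C=(307,283),cap=(344,271)),"side":dict(A=(266,239),B=(310,246),C=(323,217),cap=(289,211))}
cms={n:camera_model(n) for n in seeds}; px={}
for n in seeds:
    im=cv2.imread(f"pics/{n}0.png"); dark=(im.max(2)<85).astype(np.uint8)
    for k,(u,v) in seeds[n].items():
        m=np.zeros_like(dark); m[v-16:v+17,u-16:u+17]=dark[v-16:v+17,u-16:u+17]
        nn,l,st,c=cv2.connectedComponentsWithStats(m)
        i=1+np.argmax(st[1:,4]); 
        x,y,w,h,a=st[i]; ct=np.array([x+(w-1)/2,y+(h-1)/2]); px[n,k]=ct
        print(n,k,st[i],np.round(onplane(cms[n],[ct],.006 if k!="cap" else .0175)[0],4))
for k in "A","B","C","cap":
    o1,d1=ray(cms["scene"],[px["scene",k]]);o2,d2=ray(cms["side"],[px["side",k]])
    t=np.linalg.lstsq(np.c_[d1[0],-d2[0]],o2-o1,rcond=None)[0]
    p,q=o1+d1[0]*t[0],o2+d2[0]*t[1];print(k,np.round((p+q)/2,4),"gap",np.linalg.norm(p-q).round(4))
# others, rough
S=lambda n,uv,z:print(n,uv,np.round(onplane(cms[n],[uv],z)[0],4))
print("side pan mouth L R, side walls 6high; back corners")
for uv in [(279,283),(370,256),(397,290),(302,323)]: S("side",uv,.005)
print("scene pan");
for uv in [(250,254),(311,213),(273,183),(207,219)]: S("scene",uv,.005)
for k,n,uv,z in [("coil","side",(255,203),.01),("heatsink","side",(301,188),.012),("sd tip","side",(386,235),.005),("sd handle","side",(358,195),.01)]: print(k);S(n,uv,z)
s=get_state(); print(proj(cms["scene"],[s["tool_pos"]]),proj(cms["side"],[s["tool_pos"]]))
for n,b in (("scene",(190,150,420,340)),("side",(240,160,420,345))):
    im=cv2.imread(f"pics/{n}0.png")[b[1]:b[3],b[0]:b[2]]; cv2.imwrite(f"pics/{n}0c.png",cv2.resize(im,None,fx=3.3,fy=3,interpolation=cv2.INTER_CUBIC) if n=="scene" else cv2.resize(im,None,fx=3.2,fy=3.2,interpolation=cv2.INTER_CUBIC))
E
```

```text
scene A [340 238  14  13 133] [0.4757 0.0467 0.006 ]
scene B [296 242  14  13 133] [ 0.5568 -0.0078  0.006 ]
scene C [299 277  15  14 147] [0.6195 0.0738 0.006 ]
scene cap [339 268  13  13 128] [0.5483 0.115  0.0175]
side A [260 235  12  10  49] [0.471  0.0439 0.006 ]Traceback (most recent call last):
  File "<stdin>", line 9, in <module>
    return _wrapfunc(a, 'argmax', axis=axis, out=out, **kwds)
    return bound(*args, **kwds)
ValueError: attempt to get argmax of an empty sequence
```

```bash
cat > m.py <<'E'
from h import *
seeds={"scene":dict(A=(347,244),B=(302,248),C=(307,283),cap=(344,271)),"side":dict(A=(266,239),B=(310,246),C=(323,217),cap=(289,211))}
cms={n:camera_model(n) for n in seeds}; px={}
for n in seeds:
    im=cv2.imread(f"pics/{n}0.png").astype(int); dark=((im[:,:,0]-im[:,:,2]<60)).astype(np.uint8)
    for k,(u,v) in seeds[n].items():
        m=np.zeros_like(dark); m[v-14:v+15,u-14:u+15]=dark[v-14:v+15,u-14:u+15]
        nn,l,st,c=cv2.connectedComponentsWithStats(m)
        i=1+np.argmax(st[1:,4]); 
        x,y,w,h,a=st[i]; ct=np.array([x+(w-1)/2,y+(h-1)/2]); px[n,k]=ct
        print(n,k,st[i],np.round(onplane(cms[n],[ct],.006 if k!="cap" else .0175)[0],4))
for k in "A","B","C","cap":
    o1,d1=ray(cms["scene"],[px["scene",k]]);o2,d2=ray(cms["side"],[px["side",k]])
    t=np.linalg.lstsq(np.c_[d1[0],-d2[0]],o2-o1,rcond=None)[0]
    p,q=o1+d1[0]*t[0],o2+d2[0]*t[1];print(k,np.round((p+q)/2,4),"gap",np.linalg.norm(p-q).round(4))
S=lambda n,uv,z:print(n,uv,np.round(onplane(cms[n],[uv],z)[0],4))
print("side pan")
for uv in [(279,283),(370,256),(397,290),(302,323)]: S("side",uv,.005)
print("scene pan");
for uv in [(250,254),(311,213),(273,183),(207,219)]: S("scene",uv,.005)
for k,n,uv,z in [("coil","side",(255,203),.01),("heatsink","side",(301,188),.012),("sd tip","side",(386,235),.005),("sd handle","side",(358,195),.01)]: print(k);S(n,uv,z)
s=get_state(); print(proj(cms["scene"],[s["tool_pos"]]),proj(cms["side"],[s["tool_pos"]]))
im=cv2.imread("pics/scene0.png")[170:330,190:400]; im2=cv2.imread("pics/side0.png")[170:345,240:410]
a=cv2.resize(im,(420,320),interpolation=cv2.INTER_CUBIC);b=cv2.resize(im2,None,fx=3,fy=3,interpolation=cv2.INTER_CUBIC)
cv2.imwrite("pics/scene0c.png",cv2.resize(im,(788,600),interpolation=cv2.INTER_CUBIC));cv2.imwrite("pics/side0c.png",b)
E
python3 m.py
```

```text
scene A [340 238  14  13 149] [0.4757 0.0467 0.006 ]
scene B [295 241  15  14 151] [ 0.5566 -0.0096  0.006 ]
scene C [299 276  16  15 170] [0.6178 0.0735 0.006 ]
scene cap [338 262  15  19 214] [0.5424 0.109  0.0175]
side A [259 233  14  12 119] [0.4719 0.047  0.006 ]
side B [303 241  14  12 125] [ 0.5537 -0.0106  0.006 ]
side C [317 212  14  11 110] [0.6157 0.0727 0.006 ]
side cap [284 203  10  17 142] [0.5436 0.1074 0.0175]
A [0.4733 0.0466 0.0052] gap 0.0033
B [ 0.5549 -0.0102  0.0049] gap 0.002
C [0.6166 0.0732 0.0052] gap 0.0015
cap [0.543  0.1086 0.0172] gap 0.0017
side pan
side (279, 283) [ 0.462  -0.0911  0.005 ]
side (370, 256) [ 0.6638 -0.0815  0.005 ]
side (397, 290) [ 0.6748 -0.1891  0.005 ]
side (302, 323) [ 0.4732 -0.2045  0.005 ]
scene pan
scene (250, 254) [ 0.6536 -0.0695  0.005 ]
scene (311, 213) [ 0.4657 -0.0808  0.005 ]
scene (273, 183) [ 0.4625 -0.2229  0.005 ]
scene (207, 219) [ 0.659  -0.2219  0.005 ]
coil
side (255, 203) [0.481  0.1726 0.01  ]
heatsink
side (301, 188) [0.5998 0.1885 0.012 ]
sd tip
side (386, 235) [ 0.7234 -0.0321  0.005 ]
sd handle
side (358, 195) [0.7189 0.1173 0.01  ]
[[700.63132382 237.69608413]] [[83.662974   59.12441864]]
```

View pics/side0c.png

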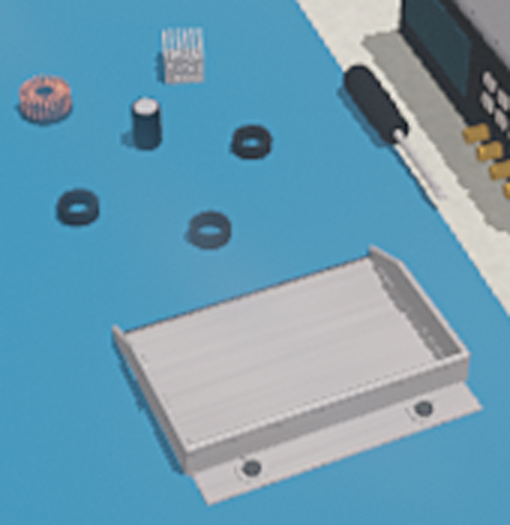

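View pics/scene0c.png

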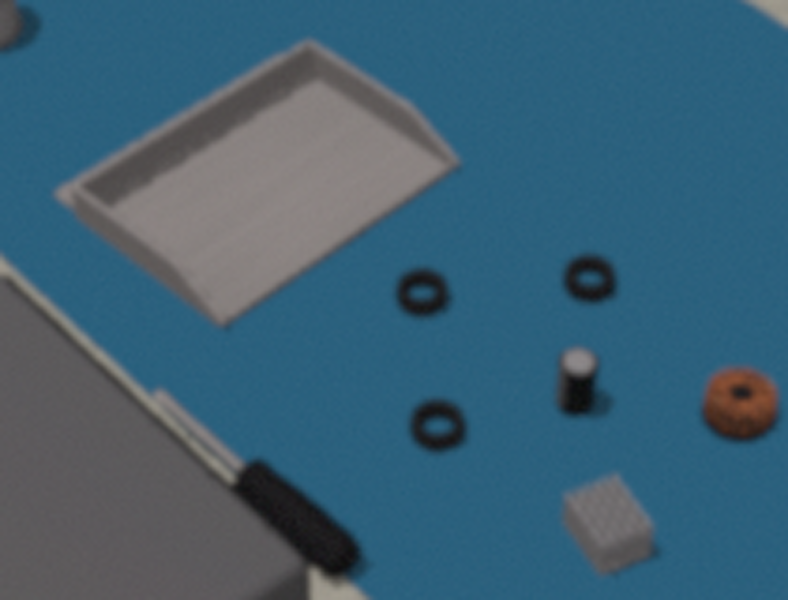

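The measurements fit the given sizes: core mid-height is 5 mm, the views differ by 1.5–3.3 mm, and the mouth is 193 mm wide, centred at about (0.5585, -0.076) with its inward direction at about (0.075, -0.997). The capacitor lies on that axis. Next I shut the fingers and turn the tool square to the pan.

Call:
apply_moves:
  series:
    - {"wz":0.056,"fingers":-1}
    - {"wz":0.056,"fingers":-1}
    - {"wz":0.056,"fingers":-1}
    - {"wz":0.056,"fingers":-1}
    - {"wz":0.056,"fingers":-1}
    - {"wz":0.056,"fingers":-1}
    - {"wz":0.056,"fingers":-1}
  force: 10

```text
schema error: expected keys x, y, z, wx, wy, wz, fingers
```

```bash
cat > g.py <<'E'
import sys
from h import *
from scipy.spatial.transform import Rotation as R
# python3 g.py x y z yawdeg : remaining move in tool axes & units (80 cm, pi), world yaw of tool x
t=np.array(list(map(float,sys.argv[1:4])));s=get_state();r=R.from_quat(s["eef_rot"]);X=r.apply([1,0,0])
yaw=np.degrees(np.arctan2(X[1],X[0]))
d=r.inv().apply(t-s["tool_pos"])/.8
print("t",round(s["clock"],2),"tcp",np.round(s["tool_pos"],4),"yaw",yaw.round(2),"tilt",np.round(r.apply([0,0,1]),3),"open",round(s["opening"],3),"F",np.round(s["contact_force"],2))
print("move xyz units",np.round(d,4),"wz",round((yaw-float(sys.argv[4]))/180,4))
E
python3 g.py 0.553 0.032 0.10 -86 ; python3 g.py 0.553 0.032 0.10 3.6
```

```text
t 0.1 tcp [0.1695 0.601  0.238 ] yaw 74.26 tilt [-0.    -0.002 -1.   ] open 0.999 F [ 0.42 -0.47 -0.34]
move xyz units [-0.5543  0.6544  0.1735] wz 0.8903
t 0.1 tcp [0.1695 0.601  0.238 ] yaw 74.26 tilt [-0.    -0.002 -1.   ] open 0.999 F [ 0.42 -0.47 -0.34]
move xyz units [-0.5543  0.6544  0.1735] wz 0.3926
```

Call:
apply_moves:
  series:
    - {"x":0,"y":0,"z":0,"wx":0,"wy":0,"wz":0.056,"fingers":-1}
    - {"x":0,"y":0,"z":0,"wx":0,"wy":0,"wz":0.056,"fingers":-1}
    - {"x":0,"y":0,"z":0,"wx":0,"wy":0,"wz":0.056,"fingers":-1}
    - {"x":0,"y":0,"z":0,"wx":0,"wy":0,"wz":0.056,"fingers":-1}
    - {"x":0,"y":0,"z":0,"wx":0,"wy":0,"wz":0.056,"fingers":-1}
    - {"x":0,"y":0,"z":0,"wx":0,"wy":0,"wz":0.056,"fingers":-1}
    - {"x":0,"y":0,"z":0,"wx":0,"wy":0,"wz":0.056,"fingers":-1}
  force: 10

```text
clock: 0.98
tool_pos: [0.1686, 0.5982, 0.2344]
eef_rot: [1.0, 0.012, -0.002, 0.005]
contact_force: [-0.1, 0.5, 0.8]
opening: 0.231
```

```bash
python3 g.py 0.553 0.032 0.10 3.6
```

```text
t 0.97 tcp [0.1686 0.5982 0.2344] yaw 1.4 tilt [-0.003 -0.009 -1.   ] open 0.231 F [-0.13  0.5   0.77]
move xyz units [0.4636 0.7177 0.173 ] wz -0.0122
```

Call:
apply_moves:
  series:
    - {"x":0.042,"y":0.065,"z":0.01,"wx":0,"wy":0,"wz":0,"fingers":-1}
    - {"x":0.042,"y":0.065,"z":0.01,"wx":0,"wy":0,"wz":0,"fingers":-1}
    - {"x":0.042,"y":0.065,"z":0.01,"wx":0,"wy":0,"wz":0,"fingers":-1}
    - {"x":0.042,"y":0.065,"z":0.01,"wx":0,"wy":0,"wz":0,"fingers":-1}
    - {"x":0.042,"y":0.065,"z":0.01,"wx":0,"wy":0,"wz":0,"fingers":-1}
    - {"x":0.042,"y":0.065,"z":0.01,"wx":0,"wy":0,"wz":0,"fingers":-1}
    - {"x":0.042,"y":0.065,"z":0.01,"wx":0,"wy":0,"wz":0,"fingers":-1}
    - {"x":0.042,"y":0.065,"z":0.01,"wx":0,"wy":0,"wz":0,"fingers":-1}

```text
clock: 1.98
tool_pos: [0.4467, 0.1922, 0.1696]
eef_rot: [1.0, 0.019, -0.002, 0.003]
contact_force: [1.1, 0.4, -0.2]
opening: 0.008
```

```bash
python3 g.py 0.553 0.032 0.10 3.6
```

```text
t 1.98 tcp [0.4467 0.1922 0.1696] yaw 2.16 tilt [-0.004 -0.006 -1.   ] open 0.008 F [ 1.12  0.44 -0.18]
move xyz units [0.1256 0.2047 0.0877] wz -0.008
```

Call:
apply_moves:
  series:
    - {"x":0.04,"y":0.065,"z":0.02,"wx":0,"wy":0,"wz":-0.008,"fingers":-1}
    - {"x":0.04,"y":0.065,"z":0.02,"wx":0,"wy":0,"wz":0,"fingers":-1}
    - {"x":0.035,"y":0.055,"z":0.02,"wx":0,"wy":0,"wz":0,"fingers":-1}
    - {"x":0.01,"y":0.02,"z":0.02,"wx":0,"wy":0,"wz":0,"fingers":-1}
    - {"x":0,"y":0,"z":0,"wx":0,"wy":0,"wz":0,"fingers":-1}

```text
clock: 2.6
tool_pos: [0.5567, 0.0276, 0.1038]
eef_rot: [1.0, 0.028, -0.002, 0.003]
contact_force: [-0.1, 0.5, 0.9]
opening: 0.006
```

```bash
python3 g.py 0.553 0.032 0.008 3.6; python3 - <<'E'
from h import *
cm=camera_model("wrist");im,_=snapshot("wrist");im=im[:,:,::-1].copy()
cv2.imwrite("pics/w1raw.png",im); import pickle; pickle.dump(cm,open("pics/w1.pkl","wb"))
for p in [(.4733,.0466,.0125),(.555,-.010,.0125),(.6166,.0732,.0125),(.543,.1086,.035),(.462,-.083,.006),(.655,-.069,.006)]:
    u=proj(cm,[p])[0]; cv2.drawMarker(im,tuple(int(i) for i in u.round()),(0,0,255),0,14,1)
cv2.imwrite("pics/w1.png",im)
E
```

```text
t 2.6 tcp [0.5567 0.0276 0.1038] yaw 3.2 tilt [-0.004 -0.007 -1.   ] open 0.006 F [-0.1   0.46  0.93]
move xyz units [-0.0038 -0.0065  0.1197] wz -0.0022
```

View pics/w1.png

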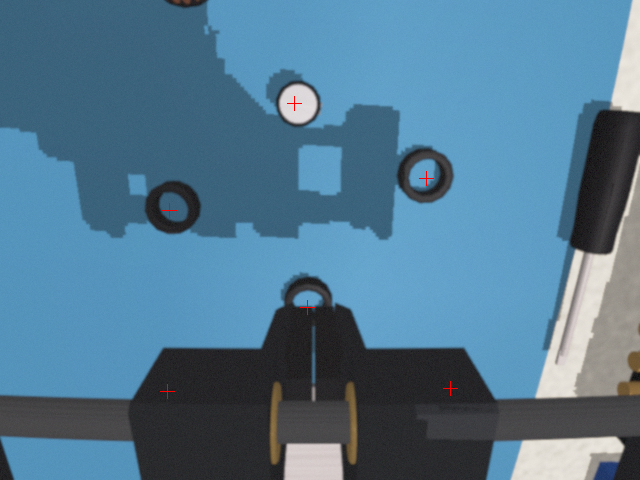

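The predicted marks fall on the cores and capacitor to within about 2 mm: A (173,207), B (308,297), C (425,175), capacitor (297,103). Now I descend between core B and the capacitor.

Call:
apply_moves:
  series:
    - {"x":-0.004,"y":-0.006,"z":0.035,"wx":0,"wy":0,"wz":-0.002,"fingers":-1}
    - {"x":0,"y":0,"z":0.035,"wx":0,"wy":0,"wz":0,"fingers":-1}
    - {"x":0,"y":0,"z":0.03,"wx":0,"wy":0,"wz":0,"fingers":-1}
    - {"x":0,"y":0,"z":0.012,"wx":0,"wy":0,"wz":0,"fingers":-1}
    - {"x":0,"y":0,"z":0,"wx":0,"wy":0,"wz":0,"fingers":-1}

```text
clock: 3.28
tool_pos: [0.5509, 0.0469, 0.0166]
eef_rot: [0.999, 0.04, -0.001, -0.001]
contact_force: [-0.6, -0.8, -0.2]
opening: 0.006
```

```bash
python3 g.py 0.5635 -0.142 0.006 3.6
```

```text
t 3.27 tcp [0.5509 0.0469 0.0166] yaw 4.61 tilt [-0.001  0.002 -1.   ] open 0.006 F [-0.63 -0.8  -0.19]
move xyz units [-0.0033  0.2366  0.0127] wz 0.0056
```

Call:
apply_moves:
  series:
    - {"x":0.002,"y":0.008,"z":0.008,"wx":0,"wy":0,"wz":0.005,"fingers":-1}
    - {"x":0,"y":0.008,"z":0.003,"wx":0,"wy":0,"wz":0,"fingers":-1}
    - {"x":0,"y":0,"z":0,"wx":0,"wy":0,"wz":0,"fingers":-1}

```text
clock: 3.65
tool_pos: [0.5548, 0.0338, 0.0093]
eef_rot: [0.999, 0.032, 0.001, -0.001]
contact_force: [-0.8, -0.4, -0.5]
opening: 0.006
```

```bash
python3 g.py 0.5635 -0.142 0.006 3.6
```

```text
t 3.65 tcp [0.5548 0.0338 0.0093] yaw 3.66 tilt [ 0.002  0.002 -1.   ] open 0.006 F [-0.75 -0.43 -0.55]
move xyz units [-0.0032  0.22    0.0037] wz 0.0003
```

Call:
apply_moves:
  series:
    - {"x":0,"y":0.008,"z":0.003,"wx":0,"wy":0,"wz":0,"fingers":-1}
    - {"x":0,"y":0.008,"z":0.001,"wx":0,"wy":0,"wz":0,"fingers":-1}
    - {"x":0,"y":0.009,"z":0,"wx":0,"wy":0,"wz":0,"fingers":-1}
    - {"x":0,"y":0.01,"z":0,"wx":0,"wy":0,"wz":0,"fingers":-1}
    - {"x":0,"y":0.01,"z":0,"wx":0,"wy":0,"wz":0,"fingers":-1}
    - {"x":0,"y":0.01,"z":0,"wx":0,"wy":0,"wz":0,"fingers":-1}

```text
clock: 4.4
tool_pos: [0.5581, -0.0133, 0.0063]
eef_rot: [0.999, 0.032, 0.001, -0.001]
contact_force: [-0.6, 0.3, -0.1]
opening: 0.001
```

```bash
python3 g.py 0.5635 -0.142 0.006 3.6
```

```text
t 4.4 tcp [ 0.5581 -0.0133  0.0063] yaw 3.63 tilt [ 0.003  0.002 -1.   ] open 0.001 F [-0.62  0.3  -0.07]
move xyz units [-0.0034  0.161  -0.    ] wz 0.0002
```

Call:
apply_moves:
  series:
    - {"x":0,"y":0.011,"z":0,"wx":0,"wy":0,"wz":0,"fingers":-1}
    - {"x":0,"y":0.011,"z":0,"wx":0,"wy":0,"wz":0,"fingers":-1}
    - {"x":0,"y":0.011,"z":0,"wx":0,"wy":0,"wz":0,"fingers":-1}
    - {"x":0,"y":0.011,"z":0,"wx":0,"wy":0,"wz":0,"fingers":-1}
    - {"x":0,"y":0.011,"z":0,"wx":0,"wy":0,"wz":0,"fingers":-1}
    - {"x":0,"y":0.011,"z":0,"wx":0,"wy":0,"wz":0,"fingers":-1}
    - {"x":0,"y":0.011,"z":0,"wx":0,"wy":0,"wz":0,"fingers":-1}
    - {"x":0,"y":0.011,"z":0,"wx":0,"wy":0,"wz":0,"fingers":-1}

```text
clock: 5.4
tool_pos: [0.5629, -0.0886, 0.0062]
eef_rot: [0.999, 0.032, 0.001, -0.001]
contact_force: [-0.2, 0.9, -0.4]
opening: 0.003
```

```bash
python3 g.py 0.5635 -0.142 0.006 3.6
```

```text
t 5.4 tcp [ 0.5629 -0.0886  0.0062] yaw 3.63 tilt [ 0.003  0.002 -1.   ] open 0.003 F [-0.23  0.9  -0.35]
move xyz units [-0.0034  0.0666  0.0001] wz 0.0001
```

Call:
apply_moves:
  series:
    - {"x":0,"y":0.011,"z":0,"wx":0,"wy":0,"wz":0,"fingers":-1}
    - {"x":0,"y":0.011,"z":0,"wx":0,"wy":0,"wz":0,"fingers":-1}
    - {"x":0,"y":0.011,"z":0,"wx":0,"wy":0,"wz":0,"fingers":-1}
    - {"x":0,"y":0.008,"z":0,"wx":0,"wy":0,"wz":0,"fingers":-1}
    - {"x":0,"y":0.004,"z":0,"wx":0,"wy":0,"wz":0,"fingers":-1}
    - {"x":0,"y":-0.008,"z":0,"wx":0,"wy":0,"wz":0,"fingers":-1}
    - {"x":0,"y":-0.02,"z":-0.03,"wx":0,"wy":0,"wz":0,"fingers":-1}
    - {"x":0,"y":-0.02,"z":-0.05,"wx":0,"wy":0,"wz":0,"fingers":-1}

```text
clock: 6.4
tool_pos: [0.5603, -0.0886, 0.0686]
eef_rot: [1.0, 0.03, -0.002, -0.001]
contact_force: [1.2, -0.3, 0.8]
opening: 0.008
```

```bash
python3 g.py 0.465 0.085 0.08 12.5
```

```text
t 6.4 tcp [ 0.5603 -0.0886  0.0686] yaw 3.49 tilt [-0.003  0.003 -1.   ] open 0.008 F [ 1.23 -0.26  0.76]
move xyz units [-0.1057 -0.2239 -0.0132] wz -0.0501
```

Call:
apply_moves:
  series:
    - {"x":-0.02,"y":-0.05,"z":-0.01,"wx":0,"wy":0,"wz":-0.02,"fingers":-1}
    - {"x":-0.02,"y":-0.05,"z":0,"wx":0,"wy":0,"wz":-0.02,"fingers":-1}
    - {"x":-0.02,"y":-0.05,"z":0,"wx":0,"wy":0,"wz":-0.01,"fingers":-1}
    - {"x":-0.02,"y":-0.04,"z":0,"wx":0,"wy":0,"wz":0,"fingers":-1}
    - {"x":0,"y":-0.02,"z":0,"wx":0,"wy":0,"wz":0,"fingers":-1}
    - {"x":0,"y":0,"z":0,"wx":0,"wy":0,"wz":0,"fingers":-1}

```text
clock: 7.15
tool_pos: [0.4702, 0.0796, 0.0808]
eef_rot: [0.993, 0.116, 0.003, -0.003]
contact_force: [-0.0, -0.9, 0.2]
opening: 0.005
```

```bash
python3 g.py 0.466 0.088 0.008 12.5; python3 - <<'E'
from h import *
for n in ("wrist","side"):
    cm=camera_model(n);im,_=snapshot(n);im=im[:,:,::-1].copy()
    if n=="side": im=cv2.resize(im[165:345,210:410],None,fx=2.67,fy=2.67,interpolation=cv2.INTER_CUBIC)
    cv2.imwrite(f"pics/{n}2.png",im)
a=cv2.imread("pics/wrist2.png");b=cv2.imread("pics/side2.png");a=cv2.resize(a[:,60:420],None,fx=.7,fy=1) if 0 else a[:,140:400]
cv2.imwrite("pics/c2.png",np.hstack([a,b[:480]]))
E
```

```text
t 7.15 tcp [0.4702 0.0796 0.0808] yaw 13.36 tilt [ 0.005  0.007 -1.   ] open 0.005 F [-0.02 -0.91  0.24]
move xyz units [-0.0032 -0.0108  0.091 ] wz 0.0048
```

View pics/c2.png

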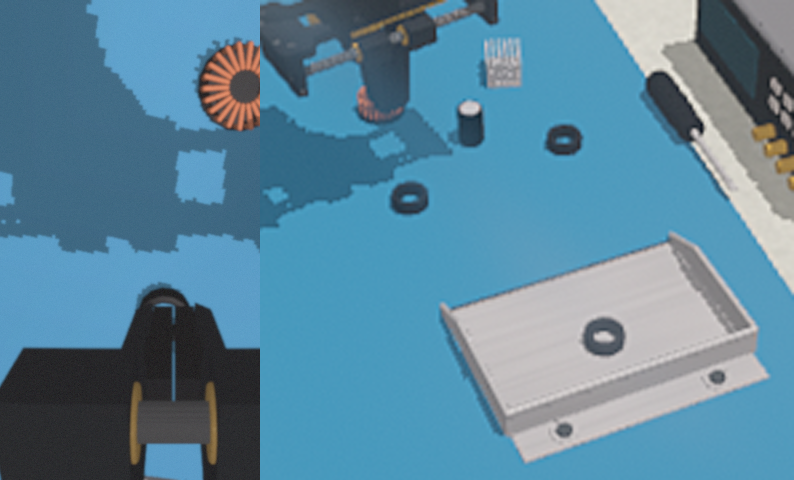

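Core B lies inside the pan at about (604,336) in the right half of the picture. Core A (409,197), core C (564,140) and the capacitor (470,123) have not moved. Descending behind A.

Call:
apply_moves:
  series:
    - {"x":-0.003,"y":-0.006,"z":0.03,"wx":0,"wy":0,"wz":0.004,"fingers":-1}
    - {"x":0,"y":0,"z":0.03,"wx":0,"wy":0,"wz":0,"fingers":-1}
    - {"x":0,"y":0,"z":0.022,"wx":0,"wy":0,"wz":0,"fingers":-1}
    - {"x":0,"y":0,"z":0.005,"wx":0,"wy":0,"wz":0,"fingers":-1}
    - {"x":0,"y":0,"z":0,"wx":0,"wy":0,"wz":0,"fingers":-1}

```text
clock: 7.88
tool_pos: [0.4716, 0.0764, 0.0101]
eef_rot: [0.995, 0.104, 0.005, -0.001]
contact_force: [0.0, 1.5, -0.3]
opening: 0.008
```

```bash
python3 g.py 0.5072 -0.106 0.006 12.5
```

```text
t 7.88 tcp [0.4716 0.0764 0.0101] yaw 11.89 tilt [ 0.009  0.004 -1.   ] open 0.008 F [ 0.01  1.47 -0.27]
move xyz units [-0.0034  0.2323  0.0047] wz -0.0034
```

Call:
apply_moves:
  series:
    - {"x":-0.004,"y":-0.002,"z":0.004,"wx":0,"wy":0,"wz":-0.003,"fingers":-1}
    - {"x":0,"y":0.004,"z":0.001,"wx":0,"wy":0,"wz":0,"fingers":-1}
    - {"x":0,"y":0.006,"z":0,"wx":0,"wy":0,"wz":0,"fingers":-1}
    - {"x":0,"y":0.008,"z":0,"wx":0,"wy":0,"wz":0,"fingers":-1}
    - {"x":0,"y":0.01,"z":0,"wx":0,"wy":0,"wz":0,"fingers":-1}
    - {"x":0,"y":0.01,"z":0,"wx":0,"wy":0,"wz":0,"fingers":-1}

```text
clock: 8.62
tool_pos: [0.4786, 0.0448, 0.0096]
eef_rot: [0.994, 0.107, 0.005, -0.001]
contact_force: [-0.8, -0.1, -0.7]
opening: 0.006
```

```bash
python3 g.py 0.5072 -0.106 0.006 12.5
```

```text
t 8.62 tcp [0.4786 0.0448 0.0096] yaw 12.31 tilt [ 0.01   0.003 -1.   ] open 0.006 F [-0.78 -0.09 -0.71]
move xyz units [-0.0053  0.1918  0.0044] wz -0.001
```

Call:
apply_moves:
  series:
    - {"x":-0.001,"y":0.01,"z":0.004,"wx":0,"wy":0,"wz":0,"fingers":-1}
    - {"x":-0.001,"y":0.01,"z":0.002,"wx":0,"wy":0,"wz":0,"fingers":-1}
    - {"x":-0.001,"y":0.011,"z":0,"wx":0,"wy":0,"wz":0,"fingers":-1}
    - {"x":-0.001,"y":0.011,"z":0,"wx":0,"wy":0,"wz":0,"fingers":-1}
    - {"x":-0.001,"y":0.011,"z":0,"wx":0,"wy":0,"wz":0,"fingers":-1}
    - {"x":0,"y":0.011,"z":0,"wx":0,"wy":0,"wz":0,"fingers":-1}
    - {"x":0,"y":0.011,"z":0,"wx":0,"wy":0,"wz":0,"fingers":-1}

```text
clock: 9.5
tool_pos: [0.488, -0.0193, 0.0043]
eef_rot: [0.994, 0.107, 0.005, -0.001]
contact_force: [-0.3, 0.0, -0.5]
opening: 0.002
```

```bash
python3 g.py 0.5072 -0.106 0.006 12.5
```

```text
t 9.5 tcp [ 0.488  -0.0193  0.0043] yaw 12.27 tilt [ 0.01   0.003 -1.   ] open 0.002 F [-0.34  0.   -0.51]
move xyz units [ 0.0005  0.111  -0.0021] wz -0.0013
```

Call:
apply_moves:
  series:
    - {"x":0,"y":0.011,"z":-0.001,"wx":0,"wy":0,"wz":0,"fingers":-1}
    - {"x":0,"y":0.011,"z":-0.001,"wx":0,"wy":0,"wz":0,"fingers":-1}
    - {"x":0,"y":0.011,"z":0,"wx":0,"wy":0,"wz":0,"fingers":-1}
    - {"x":0,"y":0.011,"z":0,"wx":0,"wy":0,"wz":0,"fingers":-1}
    - {"x":0,"y":0.011,"z":0,"wx":0,"wy":0,"wz":0,"fingers":-1}
    - {"x":0,"y":0.011,"z":0,"wx":0,"wy":0,"wz":0,"fingers":-1}

```text
clock: 10.25
tool_pos: [0.5, -0.0747, 0.006]
eef_rot: [0.994, 0.107, 0.005, -0.001]
contact_force: [-0.5, 0.0, -0.8]
opening: 0.011
```

```bash
python3 g.py 0.5072 -0.106 0.006 12.5; python3 - <<'E'
from h import *
im,_=snapshot("side");im=im[:,:,::-1]
cv2.imwrite("pics/s3.png",cv2.resize(im[165:345,210:410],None,fx=3,fy=3,interpolation=cv2.INTER_CUBIC))
E
```

```text
t 10.25 tcp [ 0.5    -0.0747  0.006 ] yaw 12.27 tilt [ 0.01   0.002 -1.   ] open 0.011 F [-0.52  0.01 -0.84]
move xyz units [0.0005 0.0401 0.    ] wz -0.0013
```

View pics/s3.png

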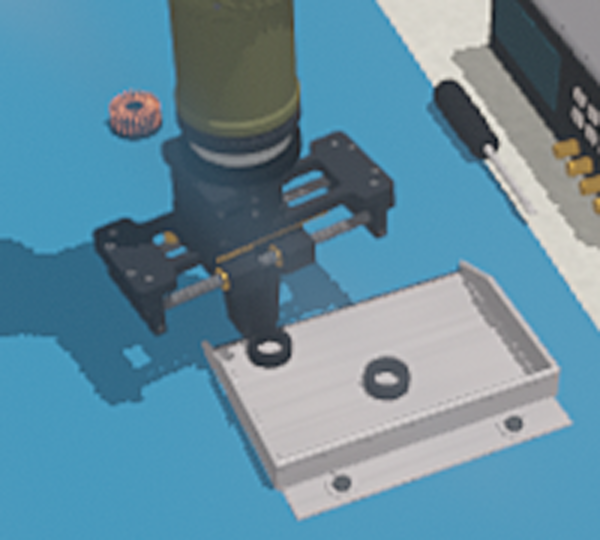

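Core A is at (269,349), just inside the mouth ahead of the fingertips, clear of the left wall and of B at (386,378). About 30 mm more to push, then back off and up.

Call:
apply_moves:
  series:
    - {"x":0,"y":0.011,"z":0,"wx":0,"wy":0,"wz":0,"fingers":-1}
    - {"x":0,"y":0.011,"z":0,"wx":0,"wy":0,"wz":0,"fingers":-1}
    - {"x":0,"y":0.009,"z":0,"wx":0,"wy":0,"wz":0,"fingers":-1}
    - {"x":0,"y":0.005,"z":0,"wx":0,"wy":0,"wz":0,"fingers":-1}
    - {"x":0,"y":-0.008,"z":0,"wx":0,"wy":0,"wz":0,"fingers":-1}
    - {"x":0,"y":-0.02,"z":-0.03,"wx":0,"wy":0,"wz":0,"fingers":-1}
    - {"x":0,"y":-0.02,"z":-0.06,"wx":0,"wy":0,"wz":0.02,"fingers":-1}
    - {"x":0,"y":0,"z":0,"wx":0,"wy":0,"wz":0.02,"fingers":-1}

```text
clock: 11.3
tool_pos: [0.497, -0.0657, 0.0791]
eef_rot: [0.999, 0.042, 0.004, -0.001]
contact_force: [0.3, -0.0, -0.1]
opening: 0.006
```

```bash
python3 g.py 0.6175 0.112 0.08 -1.3
```

```text
t 11.3 tcp [ 0.497  -0.0657  0.0791] yaw 4.83 tilt [ 0.009  0.003 -1.   ] open 0.006 F [ 0.26 -0.01 -0.13]
move xyz units [ 0.1688 -0.2086  0.0009] wz 0.0341
```

Call:
apply_moves:
  series:
    - {"x":0.03,"y":-0.04,"z":-0.005,"wx":0,"wy":0,"wz":0.014,"fingers":-1}
    - {"x":0.04,"y":-0.05,"z":0,"wx":0,"wy":0,"wz":0.014,"fingers":-1}
    - {"x":0.04,"y":-0.05,"z":0,"wx":0,"wy":0,"wz":0.006,"fingers":-1}
    - {"x":0.035,"y":-0.04,"z":0,"wx":0,"wy":0,"wz":0,"fingers":-1}
    - {"x":0.01,"y":-0.01,"z":0,"wx":0,"wy":0,"wz":0,"fingers":-1}
    - {"x":0,"y":0,"z":0,"wx":0,"wy":0,"wz":0,"fingers":-1}

```text
clock: 12.05
tool_pos: [0.6167, 0.0914, 0.0789]
eef_rot: [1.0, -0.015, -0.0, 0.0]
contact_force: [-1.0, -0.6, -0.6]
opening: 0.01
```

```bash
python3 g.py 0.617 0.112 0.008 -1.3
```

```text
t 12.05 tcp [0.6167 0.0914 0.0789] yaw -1.75 tilt [-0.001 -0.001 -1.   ] open 0.01 F [-0.97 -0.57 -0.61]
move xyz units [-0.0004 -0.0258  0.0886] wz -0.0025
```

Call:
apply_moves:
  series:
    - {"x":0,"y":-0.02,"z":0,"wx":0,"wy":0,"wz":-0.002,"fingers":-1}
    - {"x":0,"y":-0.005,"z":0.015,"wx":0,"wy":0,"wz":0,"fingers":-1}
    - {"x":0,"y":0,"z":0.025,"wx":0,"wy":0,"wz":0,"fingers":-1}

```text
clock: 12.42
tool_pos: [0.6155, 0.1088, 0.0457]
eef_rot: [1.0, -0.014, -0.001, 0.002]
contact_force: [0.6, -0.6, -0.5]
opening: 0.005
```

```bash
python3 g.py 0.617 0.112 0.007 -1.3
```

```text
t 12.43 tcp [0.6155 0.1088 0.0457] yaw -1.58 tilt [-0.002 -0.003 -1.   ] open 0.005 F [ 0.61 -0.59 -0.55]
move xyz units [ 0.0019 -0.0043  0.0483] wz -0.0016
```

Call:
apply_moves:
  series:
    - {"x":0.002,"y":-0.004,"z":0.025,"wx":0,"wy":0,"wz":-0.001,"fingers":-1}
    - {"x":0,"y":0,"z":0.018,"wx":0,"wy":0,"wz":0,"fingers":-1}
    - {"x":0,"y":0,"z":0.004,"wx":0,"wy":0,"wz":0,"fingers":-1}
    - {"x":0,"y":0,"z":0,"wx":0,"wy":0,"wz":0,"fingers":-1}

```text
clock: 12.92
tool_pos: [0.6146, 0.1098, 0.0019]
eef_rot: [1.0, -0.013, -0.004, 0.003]
contact_force: [-0.4, -0.1, 0.3]
opening: 0.004
```

```bash
python3 g.py 0.612 -0.098 0.006 -1.3
```

```text
t 12.93 tcp [0.6146 0.1098 0.0019] yaw -1.47 tilt [-0.008 -0.006 -1.   ] open 0.004 F [-0.44 -0.15  0.27]
move xyz units [ 0.0034  0.2598 -0.0036] wz -0.001
```

Call:
apply_moves:
  series:
    - {"x":0.002,"y":0,"z":-0.005,"wx":0,"wy":0,"wz":-0.001,"fingers":-1}
    - {"x":0.001,"y":0.006,"z":0,"wx":0,"wy":0,"wz":0,"fingers":-1}
    - {"x":0,"y":0.008,"z":0,"wx":0,"wy":0,"wz":0,"fingers":-1}
    - {"x":0,"y":0.008,"z":0,"wx":0,"wy":0,"wz":0,"fingers":-1}
    - {"x":0,"y":0.01,"z":0,"wx":0,"wy":0,"wz":0,"fingers":-1}
    - {"x":0,"y":0.011,"z":0,"wx":0,"wy":0,"wz":0,"fingers":-1}
    - {"x":0,"y":0.011,"z":0,"wx":0,"wy":0,"wz":0,"fingers":-1}

```text
clock: 13.8
tool_pos: [0.6176, 0.0635, 0.0084]
eef_rot: [1.0, -0.011, -0.002, 0.003]
contact_force: [0.3, -0.4, -0.8]
opening: 0.008
```

```bash
python3 g.py 0.612 -0.098 0.006 -1.3
```

```text
t 13.8 tcp [0.6176 0.0635 0.0084] yaw -1.31 tilt [-0.004 -0.006 -1.   ] open 0.008 F [ 0.32 -0.36 -0.78]
move xyz units [-0.0024  0.2019  0.0042] wz -0.0
```

Call:
apply_moves:
  series:
    - {"x":0,"y":0.012,"z":0.002,"wx":0,"wy":0,"wz":0,"fingers":-1}
    - {"x":0,"y":0.012,"z":0.001,"wx":0,"wy":0,"wz":0,"fingers":-1}
    - {"x":0,"y":0.012,"z":0,"wx":0,"wy":0,"wz":0,"fingers":-1}
    - {"x":0,"y":0.012,"z":0,"wx":0,"wy":0,"wz":0,"fingers":-1}
    - {"x":0,"y":0.012,"z":0,"wx":0,"wy":0,"wz":0,"fingers":-1}
    - {"x":0,"y":0.012,"z":0,"wx":0,"wy":0,"wz":0,"fingers":-1}
    - {"x":0,"y":0.012,"z":0,"wx":0,"wy":0,"wz":0,"fingers":-1}
    - {"x":0,"y":0.012,"z":0,"wx":0,"wy":0,"wz":0,"fingers":-1}

```text
clock: 14.8
tool_pos: [0.6156, -0.0193, 0.0062]
eef_rot: [1.0, -0.012, -0.002, 0.003]
contact_force: [-0.5, 1.0, -0.2]
opening: 0.003
```

```bash
python3 g.py 0.612 -0.098 0.006 -1.3; python3 - <<'E'
from h import *
im,_=snapshot("side");im=im[:,:,::-1]
cv2.imwrite("pics/s4.png",cv2.resize(im[165:345,210:410],None,fx=3,fy=3,interpolation=cv2.INTER_CUBIC))
E
```

```text
t 14.8 tcp [ 0.6156 -0.0193  0.0062] yaw -1.34 tilt [-0.005 -0.006 -1.   ] open 0.003 F [-0.47  1.03 -0.19]
move xyz units [-0.0022  0.0985  0.0009] wz -0.0002
```

View pics/s4.png

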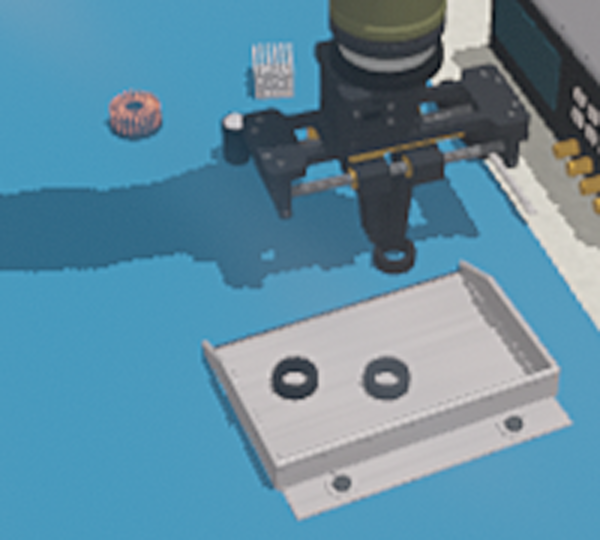

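A (295,378) and B (386,378) lie in the pan. C (393,255) is held squarely ahead of the fingertips and heads for the gap on the right, clear of the wall corner at (465,268).

Call:
apply_moves:
  series:
    - {"x":0,"y":0.012,"z":0,"wx":0,"wy":0,"wz":0,"fingers":-1}
    - {"x":0,"y":0.012,"z":0,"wx":0,"wy":0,"wz":0,"fingers":-1}
    - {"x":0,"y":0.012,"z":0,"wx":0,"wy":0,"wz":0,"fingers":-1}
    - {"x":0,"y":0.012,"z":0,"wx":0,"wy":0,"wz":0,"fingers":-1}
    - {"x":0,"y":0.012,"z":0,"wx":0,"wy":0,"wz":0,"fingers":-1}
    - {"x":0,"y":0.012,"z":0,"wx":0,"wy":0,"wz":0,"fingers":-1}

```text
clock: 15.6
tool_pos: [0.614, -0.0823, 0.0067]
eef_rot: [1.0, -0.012, -0.002, 0.004]
contact_force: [0.3, 0.5, -0.1]
opening: 0.004
```

```bash
python3 g.py 0.612 -0.098 0.006 -1.3
```

```text
t 15.6 tcp [ 0.614  -0.0823  0.0067] yaw -1.39 tilt [-0.005 -0.007 -1.   ] open 0.004 F [ 0.28  0.45 -0.06]
move xyz units [-0.002   0.0197  0.001 ] wz -0.0005
```

Call:
apply_moves:
  series:
    - {"x":0,"y":0.011,"z":0,"wx":0,"wy":0,"wz":0,"fingers":-1}
    - {"x":0,"y":0.008,"z":0,"wx":0,"wy":0,"wz":0,"fingers":-1}
    - {"x":0,"y":0.004,"z":0,"wx":0,"wy":0,"wz":0,"fingers":-1}
    - {"x":0,"y":-0.008,"z":0,"wx":0,"wy":0,"wz":0,"fingers":-1}
    - {"x":0,"y":-0.02,"z":-0.03,"wx":0,"wy":0,"wz":0,"fingers":-1}
    - {"x":0,"y":-0.03,"z":-0.06,"wx":0,"wy":0,"wz":0,"fingers":-1}
    - {"x":0,"y":-0.04,"z":-0.06,"wx":0,"wy":0,"wz":0,"fingers":-1}
    - {"x":0,"y":-0.04,"z":-0.05,"wx":0,"wy":0,"wz":0,"fingers":-1}

```text
clock: 16.6
tool_pos: [0.6146, 0.0122, 0.1666]
eef_rot: [1.0, -0.014, -0.006, 0.004]
contact_force: [0.9, 0.2, -0.1]
opening: 0.005
```

```bash
python3 g.py 0.612 -0.098 0.2 -1.3; python3 - <<'E'
from h import *
O=np.array([.5585,-.076]);X=np.array([.075,-.997]);Y=np.array([.997,.075])
for n in("scene","side"):
    im,_=snapshot(n);im=im[:,:,::-1].copy();cm=camera_model(n);cv2.imwrite(f"pics/{n}5.png",im)
    q=proj(cm,[[*(O+a*X+b*Y),0] for a,b in((.0,-.09),(0,.09),(.115,.09),(.115,-.09))]).astype(np.int32)
    m=np.zeros(im.shape[:2],np.uint8);cv2.fillPoly(m,[q],1)
    d=((im.max(2)<75)&(m>0)).astype(np.uint8);k,l,st,c=cv2.connectedComponentsWithStats(d)
    for s in st[1:]:
        if s[4]>40:
            p=onplane(cm,[s[:2]+(s[2:4]-1)/2],.006)[0];r=p[:2]-O;print(n,s,np.round(p,3),"pan xy",(r@X).round(3),(r@Y).round(3))
a=cv2.imread("pics/scene5.png")[150:350,180:420];b=cv2.imread("pics/side5.png")[160:345,230:410]
cv2.imwrite("pics/c5.png",np.hstack([cv2.resize(a,(400,333)),cv2.resize(b,(324,333))]))
E
```

```text
t 16.6 tcp [0.6146 0.0122 0.1666] yaw -1.56 tilt [-0.013 -0.007 -1.   ] open 0.005 F [ 0.92  0.2  -0.08]
move xyz units [-0.      0.1381 -0.0408] wz -0.0014
scene [252 192  44  31 491] [ 0.519 -0.153  0.006] pan xy 0.074 -0.046
scene [243 226  12  11  89] [ 0.612 -0.127  0.006] pan xy 0.055 0.05
side [350 271  13  12  58] [ 0.613 -0.128  0.006] pan xy 0.056 0.05
side [301 285  14  13  66] [ 0.508 -0.132  0.006] pan xy 0.052 -0.054
```

View pics/c5.png

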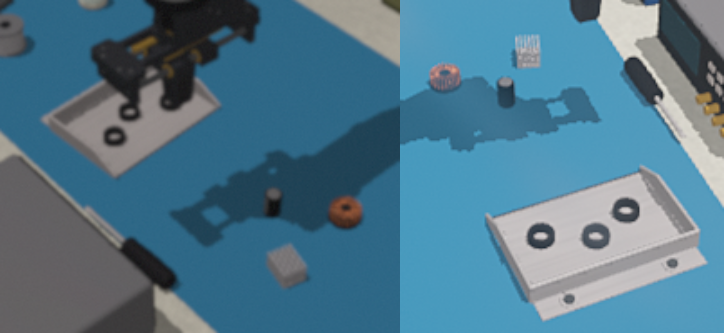

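All three cores lie well inside the pan (541,236), (596,236), (626,210) in the right half, and the capacitor still stands (506,92). I let the arm come to rest, then hand in.

Call:
apply_moves:
  series:
    - {"x":0,"y":0,"z":0,"wx":0,"wy":0,"wz":0,"fingers":-1}
    - {"x":0,"y":0,"z":0,"wx":0,"wy":0,"wz":0,"fingers":-1}

```text
clock: 16.95
tool_pos: [0.6165, 0.0174, 0.1684]
eef_rot: [1.0, -0.01, -0.003, 0.002]
contact_force: [0.0, -1.0, -0.2]
opening: 0.008
```

```bash
python3 -c "
from plant import *
print(finish_job())"
```

```text
the job is handed in; nothing more can be done
None
```

All three cores are inside the pan. I swept them in one at a time with the fingers shut, at about 0.1 m/s, and handed the job in at about 17 s of the 51 s allowed.

**Cores:** In the pan's frame, two cores measured (x, y) = (52, -54) mm and (56, 50) mm. I did not get a clean number for the middle core. The scene camera's mask merged it with the gripper, and the side camera's mask missed it. The last side picture shows it well inside, between the other two and clear of the walls.

**Forces:** The wrist-force readings taken between moves stayed under about 2 N, which is at noise level. Contact force on the cores themselves was not measured directly.

**Bystanders:** In the last pictures the capacitor is upright, and it, the coil, heat sink and screwdriver look unmoved. I did not re-measure any bystander, and the flux jar, spool and tweezers were mostly or wholly outside the last crops. The sweeps did not go near them.

**Arm:** It ended 168 mm above the mat, touching nothing. When I descended, the tool sometimes drifted by up to about 15 mm, and I corrected this before touching a core.

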